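# Latch the green filter over the microscope lamp

## Task

Bring the green filter over the lamp of the microscope's light base: with the fingertips, push the blue knob of the sprung filter slide inwards until its catch is well past the stop pin, then ease off so that the slide comes back under your finger, not flying back, and latches on the stop pin at its mid position, and take the hand away. Only push the knob, do not grip it, and leave the jar, the dish, the eyepiece and the bottle standing where they are.

Things in the scene. Friction and masses are not known exactly. Their poses are not given: they have to be found in the camera images.
- light_base: light base of a stereo microscope: pale grey flat casting, 220 mm (own x) by 280 mm (own y), top at 62 mm, with a 90 mm round glass plate in its top showing lamp window and filter slide. Fixed. Origin: centre of its underside, on the bench; z up. The slide's rod comes out of the middle of the side facing own -x, 46 mm up, and is pushed along own +x. At the own -y edge a capped socket, 82 mm high.
- filter_knob (a point): centre of the flat outer face of the slide's blue knob, 46 mm above the bench. The knob is a disc, 24 mm in diameter, 14 mm thick, on a 10 mm steel rod; its axis is horizontal and it is pushed square on this face along the point's own +x (= the light base's +x). The face stands off the side of the base by 66 mm with the slide out, 28 mm latched, 18 mm fully in.
- knob_centre (a point): centre of the blue knob, 7 mm behind its outer face
- filter_slide (a joint): travel, m: 0 = out (start; held there by its spring), 0.038 = mid position, latched, filter over the lamp, 0.048 = fully in, hard stop. Spring: 4 N at 0, 8 N at 0.048, and up to 4 N more while its ramp lifts the stop pin (0.018 to 0.037). The pin has dropped behind the catch by 0.0385; let back from beyond, the slide stops on the pin; from less it returns to 0. Let go suddenly it flies back.
- stop_pin (a joint): height of the sprung stop pin, m: 0 = down (start, and again when it has dropped behind the catch); the slide's ramp raises it about 0.006 in passing. It works by itself. Its black head, 14 mm wide, stands on the base's top 62 mm from the centre towards own -x, top 84 mm above the bench (91 mm raised).
- sample_jar: amber glass jar with a black cap, 40 mm in diameter, 50 mm high, on the bench about 110 mm to one side of the knob; origin at the centre of its underside. Stays.
- petri_dish: clear dish with a stone in it, 60 mm in diameter, 17 mm high, on the bench about 120 mm to the other side of the knob; origin at the centre of its underside. Stays.
- eyepiece: dark spare eyepiece standing on its narrow end, 38 mm in diameter, 52 mm high, on the far side of the base from the knob; origin at the centre of its underside. Stays.
- lens_cleaner: white bottle with a blue cap, 34 mm in diameter, 85 mm high, on the far side of the base from the knob; origin at the centre of its underside. Stays.

How it is judged:
By the outcome, as a careful person would: the job done as asked, in the order asked, and still so for the second after the job is handed in, with the robot touching nothing.
It also fails if it takes over 38 s, if anything falls off the work surface, if the arm or the gripper's body presses on something with over 40 N, if the wrist force passes 120 N, or if a joint passes its speed limit or range.

## Robot

A 6-joint arm with a two-finger parallel gripper is mounted at the origin on the work surface. World frame = base frame: x ahead of the robot, y to its left, z up, the work surface at z = 0. Lengths are in m, angles in rad, forces in N, time in s.
With the tool pointing down it reaches from about 0.2 to 0.875 m from the base axis. Payload 3.4 kg.
Tool frame: the origin (TCP) lies midway between the tips of the shut fingers; the grasp point (between the pads) lies 19 mm behind it; z points along the fingers, y is the line along which they close (so a half turn about z gives the same grasp; the last joint's range is limited). The gripper opens to 94 mm and grips with 3 to 60 N. Pads are 16 mm wide; open, the fingers measure 119 mm over their backs; the gripper's body (75 mm by 177 mm) begins 78 mm behind the grasp point.
Start: joints at [-1.47, 0.276, 1.505, -0, 1.361, -0.121], TCP at [0.126, -0.561, 0.205] pointing down, gripper open.
Joint ranges: [-2.89, 2.89], [-0.75, 2.08], [0.22, 2.7], [-1.18, 4.32], [0.11, 2.71], [-2.7, 2.7]. Speed limits (rad/s): [2.57, 2.57, 3.14, 3.14, 3.14, 3.14].

## Interface

Orientations are given as a 3x3 rotation matrix whose columns are the frame's x, y, z axes.
In Python, from rig import * gives the robot as it stands. The module is installed in compiled form; this text tells all that it offers.
- The arm moves only by the tool play_rows, never from a script. Its arguments are lists of equal length, an entry for each row: "dp": the shift along the tool's x, y, z in m, a list of three; "angular": the turn, a rotation vector about the tool's x, y, z in degrees, a list of three; "fingers": the finger opening in m, from 0 to 0.094. A call has 1 to 20 rows; each row shifts and turns the commanded pose from where the row before left it, along the tool's axes as they then stand; what a row does not reach is not made up. A row lasts 1/12 s, in which the tool goes at most 41.7 mm and 7.16 degrees, less where a joint would pass 70% of its speed; a pose out of reach is approached as far as the arm can. A call with a gripper value outside its range is refused whole. The fingers move at their own pace and stop on an object; "squeeze" is the grip in N (left out, the last holds). Time passes only in rows, so rows that do not move let the fingers close. It gives the time, the measured TCP pose, the force, the opening and the grip force at its end, in the units of the state.
- sense(): the state, without advancing time (a new reading comes with each control period).
- snapshot(name): name is "scene" or "side" or "wrist"; returns (picture, depth): 384x512x3 uint8, red, green, blue; 384x512 float32, m along the optical axis (not along the pixel's ray), 0 where there is no reading.
- camera_model(name): a dict with "intrinsics" (3x3 intrinsics, pixels), "k1" (the pictures are not rectified: a ray, as slopes to the right and down, at radius r is drawn at 1 + k1 r^2 times it, then the intrinsics apply), "view" (4x4, takes a point from world to camera coordinates). Camera axes: x right, y up, looking along -z (the intrinsics and any distortion apply to the point x, -y, -z); pixel columns grow to the right and rows downward; lengths in m; the calibration is good to about 2 mm. A picture is of the moment at which its call begins: read the wrist's pose just before it. camera_model takes no time and is no camera call; for the wrist camera it gives the pose at the moment of the call.
- hand_in(): hands the job in; it is judged then, once.
Trained networks look in the newest picture that a camera, given by its name, has taken for a name from the list of things; names that differ only in an ending like _2 or _b are one class to them, and where a whole thing is asked for, a point or a joint stands for the part that bears it (a point fixed in the world has none). Each returns a list of dicts, best first, with "score" (0 to 1); they miss things now and then, are a little off and sometimes report something else, mostly with a low value. They report only what shows in the picture. A call takes as long as a camera call.
- cut_out(thing, camera): "pixels" (384x512 bool, what is visible of it) and "position" ([column, row] in pixels, amid what is visible of it).
The state is a dict: "clock": time; "joint_positions": joint angles; "joint_vel": joint speeds; "joint_torque": joint torques, N m; "ee_pos": TCP position; "eef_rot": TCP orientation; "wrist_force": force on the tool from outside, world axes, zero at the start; "wrist_torque": the same for the moment, N m; "grip_width": opening from 0.0 (shut) to 1.0 (fully open); "gripper_force": force on a finger pad.
Only numpy, scipy, OpenCV 4.12 (cv2) and the standard library are available. Lean on these libraries where they do the work, as an engineer would, in place of code of your own. Each camera call takes 0.05 s, during which the arm holds its last target. There are 200 camera calls.

## Working session

There is one attempt and no reset: what is moved stays moved. The work goes in short steps, Python scripts to look and compute and a tool call to move; the robot and the scene stay as the last step left them, time stands still between calls to the robot, and variables do not carry over. Pictures are saved under pics/ and viewed, at most 10 in all, crops included, and the job is handed in when it is done.

Besides the shell and the picture viewer there is one more tool, called after ">>>" by a JSON object that holds its "api" and its "payload". play_rows: Moves the arm, as the interface text tells. Its arguments: {"type":"object","properties":{"dp":{"type":"array"},"angular":{"type":"array"},"fingers":{"type":"array"},"squeeze":{"type":"number"}},"required":["dp","angular","fingers"]}

```bash
mkdir -p pics
cat > h.py <<'E'
from rig import *
import numpy as np, cv2
def deproj(cam,uv,d,m=None):
    m=m or camera_model(cam);K=np.array(m["intrinsics"]);uv=np.atleast_2d(uv).astype(float)
    n=cv2.undistortPoints(uv.reshape(-1,1,2),K,np.array([m["k1"],0,0,0,0.])).reshape(-1,2)
    p=np.c_[n[:,0]*d,-n[:,1]*d,-np.ones(len(n))*d]
    V=np.array(m["view"]);return (p-V[:3,3])@V[:3,:3]
def cloud(cam,thing,d):
    r=cut_out(thing,cam)
    if not r: return None
    b=r[0];mk=b["pixels"]&(d>0);v,u=np.nonzero(mk)
    return b["score"],b["position"],deproj(cam,np.c_[u,v],d[v,u])
E
python3 - <<'E'
from h import *
ims=[]
for c in ["scene","side"]:
    im,d=snapshot(c);ims.append(im);np.save(c,d)
    for t in ["light_base","knob_centre","stop_pin","sample_jar","petri_dish"]:
        r=cloud(c,t,d)
        if r is None: print(c,t,None);continue
        print(c,t,round(r[0],2),np.round(r[1]),len(r[2]),np.round(np.median(r[2],0),4),np.round(np.percentile(r[2],[2,98],axis=0),3).tolist())
        if t=="light_base":
            P=r[2];P=P[abs(P[:,2]-.062)<.004];print(cv2.minAreaRect(P[:,:2].astype(np.float32)*1000))
    cv2.imwrite(f"pics/{c}.png",im[:,:,::-1])
E
```

```text
scene light_base 0.83 [241. 182.] 19089 [0.5691 0.0612 0.0621] [[0.433, -0.071, 0.023], [0.675, 0.204, 0.08]]
((573.3153686523438, 64.94290161132812), (279.9752502441406, 286.97149658203125), 78.14893341064453)
scene knob_centre 0.79 [255. 239.] 509 [0.6769 0.0427 0.0506] [[0.608, 0.025, 0.001], [0.717, 0.061, 0.058]]
scene stop_pin 0.66 [260. 244.] 373 [0.6846 0.0421 0.0514] [[0.608, 0.025, 0.04], [0.717, 0.061, 0.059]]
scene sample_jar 0.65 [194. 287.] 639 [ 0.6992 -0.0876  0.0491] [[0.676, -0.104, 0.009], [0.711, -0.07, 0.052]]
scene petri_dish 0.61 [337. 261.] 977 [0.7542 0.1494 0.0054] [[0.727, 0.122, 0.001], [0.782, 0.178, 0.017]]
side light_base 0.82 [244. 227.] 17090 [0.5136 0.0218 0.0622] [[0.413, -0.079, 0.012], [0.663, 0.21, 0.073]]
((572.2109375, 67.741455078125), (283.0161437988281, 280.6571960449219), 78.18294525146484)
side knob_centre 0.62 [308. 185.] 110 [0.6972 0.0378 0.0508] [[0.631, 0.028, 0.043], [0.706, 0.059, 0.058]]
side stop_pin 0.38 [266. 185.] 53 [0.6004 0.0585 0.0821] [[0.595, 0.055, 0.07], [0.608, 0.078, 0.085]]
side sample_jar 0.55 [360. 223.] 730 [ 0.6789 -0.0896  0.0308] [[0.67, -0.104, 0.0], [0.766, -0.067, 0.051]]
side petri_dish 0.86 [283. 169.] 341 [0.7495 0.1494 0.0104] [[0.724, 0.124, 0.002], [0.782, 0.182, 0.018]]
```

View pics/scene.png

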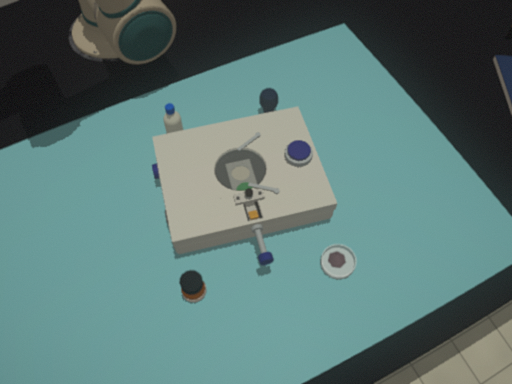

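View pics/side.png

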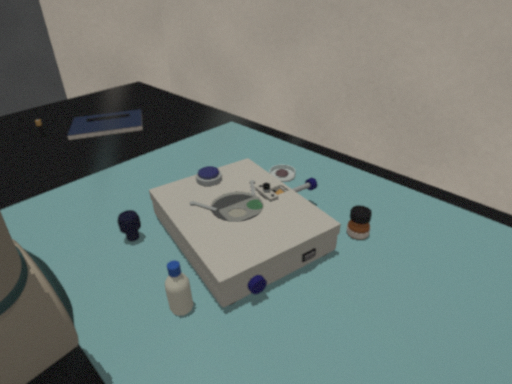

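Scene view: the knob is at about (265,258), pointing away from the robot. The jar is at (192,285), the dish at (338,261) and the pin at (249,193). In the side view the knob is at (312,184). Next I'll refine the base axis and the knob.

Run:
```python
from h import *
for c in ["scene","side"]:
    im,d=snapshot(c)
    _,_,P=cloud(c,"light_base",d)
    T=P[abs(P[:,2]-.062)<.0025][:,:2]
    g=np.zeros((500,500),np.uint8); ij=((T-[.35,-.2])*1000).astype(int); g[ij[:,1],ij[:,0]]=255
    g=cv2.morphologyEx(g,cv2.MORPH_CLOSE,np.ones((9,9)));g=cv2.morphologyEx(g,cv2.MORPH_OPEN,np.ones((41,41)))
    k=np.argwhere(g)[:,::-1].astype(np.float32)
    r=cv2.minAreaRect(k);print(c,np.array(r[0])/1000+[.35,-.2],r[1],r[2])
    ct=np.array(r[0])/1000+[.35,-.2]; a=np.radians(r[2]-90); 
    ex=np.array([np.cos(a),np.sin(a)]);ey=np.array([-ex[1],ex[0]])
    print("face pred",ct+.176*ex)
    H=cv2.cvtColor(im,cv2.COLOR_RGB2HSV)
    v,u=np.nonzero((d>0)&(H[:,:,0]>108)&(H[:,:,0]<135)&(H[:,:,1]>110))
    Q=deproj(c,np.c_[u,v],d[v,u]); 
    m=(np.hypot(*(Q[:,:2]-[.715,.035]).T)<.04)&(Q[:,2]>.02)&(Q[:,2]<.07);Q=Q[m]
    print(len(Q),np.median(Q,0),"along",np.percentile((Q[:,:2]-ct)@ex,[1,10,50,90,99]),"lat",np.percentile((Q[:,:2]-ct)@ey,[2,10,50,90,98]),"z",np.percentile(Q[:,2],[2,50,98]))
print(sense()["eef_rot"],sense()["wrist_force"])
```

```text
scene [0.54222946 0.07071484] (280.12274169921875, 223.88189697265625) 78.11134338378906
face pred [0.71445422 0.034457  ]
95 [0.71016217 0.03392832 0.0559519 ] along [0.16531318 0.16676028 0.17178692 0.17626368 0.17711592] lat [-0.0103842  -0.00866436 -0.00116561  0.00697335  0.00858282] z [0.05161167 0.0559519  0.05952757]
side [0.54182893 0.07256235] (281.8222961425781, 219.86468505859375) 78.11134338378906
face pred [0.7140537  0.03630451]
59 [0.70319658 0.03169408 0.05462412] along [0.16116297 0.16240078 0.16619219 0.17170394 0.17398983] lat [-0.01137707 -0.01006914 -0.00683859  0.00149034  0.00394985] z [0.0434741  0.05462412 0.05842139]
[[ 9.75501419e-01  2.19993136e-01  3.67024127e-05]
 [ 2.19993139e-01 -9.75501407e-01 -1.53004579e-04]
 [ 2.14329815e-06  1.57330463e-04 -9.99999988e-01]] [-0.41851149 -0.69080173  0.8394806 ]
```

>>> {"api": "play_rows", "payload": {"dp": [[0,0,0],[0,0,0],[0,0,0],[0,0,0],[0.018,-0.026,0],[0.018,-0.026,0],[0.018,-0.026,0],[0.018,-0.026,0],[0.018,-0.026,0],[0.018,-0.026,0],[0.018,-0.026,0],[0.018,-0.026,0],[0.018,-0.026,0],[0.018,-0.026,0],[0.018,-0.026,0],[0.018,-0.026,0],[0.018,-0.026,0],[0.018,-0.026,0],[0.018,-0.026,0],[0.018,-0.026,0]], "angular": [[0,0,6.15],[0,0,6.15],[0,0,6.15],[0,0,6.15],[0,0,0],[0,0,0],[0,0,0],[0,0,0],[0,0,0],[0,0,0],[0,0,0],[0,0,0],[0,0,0],[0,0,0],[0,0,0],[0,0,0],[0,0,0],[0,0,0],[0,0,0],[0,0,0]], "fingers": [0,0,0,0,0,0,0,0,0,0,0,0,0,0,0,0,0,0,0,0], "squeeze": 10}}

```text
clock: 2.47
ee_pos: [0.495, -0.2119, 0.2056]
eef_rot: [[0.979, -0.206, 0.0], [-0.206, -0.979, -0.0], [0.0, 0.0, -1.0]]
wrist_force: [0.3, 0.0, 0.5]
grip_width: 0.006
gripper_force: 0.0
```

>>> {"api": "play_rows", "payload": {"dp": [[0.018,-0.026,0],[0.018,-0.026,0],[0.018,-0.026,0],[0.018,-0.026,0],[0.018,-0.026,0],[0.018,-0.026,0],[0.018,-0.026,0],[0.018,-0.026,0],[0.018,-0.026,0],[0.018,-0.026,0],[0.018,-0.026,0],[0,0,0],[0,0,0]], "angular": [[0,0,0],[0,0,0],[0,0,0],[0,0,0],[0,0,0],[0,0,0],[0,0,0],[0,0,0],[0,0,0],[0,0,0],[0,0,0],[0,0,0],[0,0,0]], "fingers": [0,0,0,0,0,0,0,0,0,0,0,0,0]}}

```text
clock: 3.55
ee_pos: [0.7473, 0.0272, 0.2042]
eef_rot: [[0.979, -0.204, -0.001], [-0.204, -0.979, -0.0], [-0.001, 0.001, -1.0]]
wrist_force: [0.4, -0.3, -0.0]
grip_width: 0.003
gripper_force: 0.0
```

Run:
```python
from h import *
s=sense();print(s["clock"],s["ee_pos"],s["eef_rot"],s["joint_positions"],s["grip_width"],s["wrist_force"])
d=np.array([.752,.028,.032])-s["ee_pos"];print("tool delta",np.array(s["eef_rot"]).T@d)
m=camera_model("wrist");im,dd=snapshot("wrist");cv2.imwrite("pics/w1.png",im[:,:,::-1])
r=cut_out("knob_centre","wrist")
for b in r[:2]:
    v,u=np.nonzero(b["pixels"]&(dd>0));P=deproj("wrist",np.c_[u,v],dd[v,u],m)
    print(b["score"],b["position"],np.median(P,0));q=P[:,:2]-[.7145,.0355];ex=np.array([.9786,-.206])
    k=P[:,2]>.03;print(np.percentile(q[k]@ex,[1,50,95,99]),np.percentile(q[k]@[.206,.9786],[2,50,98]),len(P))
```

```text
3.55 [0.74725661 0.02720962 0.20415172] [[ 9.78999784e-01 -2.03856486e-01 -1.39858035e-03]
 [-2.03857014e-01 -9.79000642e-01 -2.45038428e-04]
 [-1.31925839e-03  5.25002984e-04 -9.99998992e-01]] [-5.63791189e-02  5.46596051e-01  1.07155429e+00 -3.23800155e-04
  1.52482486e+00  1.71972821e+00] 0.0031806999636705266 [ 0.39520569 -0.3318065  -0.01442881]
tool delta [ 0.00470977 -0.00183113  0.17214472]
0.53 [254.8, 211.0] [0.71024617 0.03608218 0.05452787]
[-0.02109625 -0.00402405  0.00108361  0.00129174] [-0.01138193 -0.00075881  0.00993679] 266
```

View pics/w1.png

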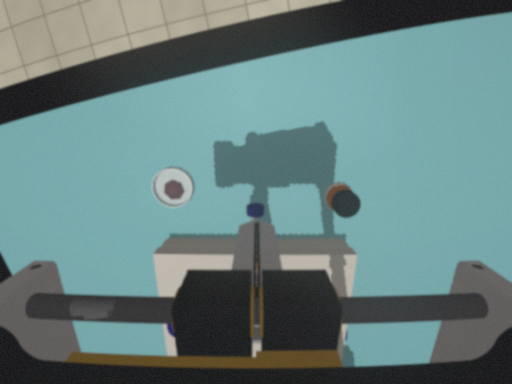

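The wrist view shows the knob at (255,211), just ahead of the finger tips (255,225) and in line with them. The face position agrees to about 1 mm. Descending in front of it now.

>>> {"api": "play_rows", "payload": {"dp": [[0.005,-0.002,0],[0,0,0.015],[0,0,0.015],[0,0,0.015],[0,0,0.015],[0,0,0.015],[0,0,0.015],[0,0,0.015],[0,0,0.015],[0,0,0.015],[0,0,0.015],[0,0,0.012],[0,0,0.01],[0,0,0],[0,0,0]], "angular": [[0,0,0],[0,0,0],[0,0,0],[0,0,0],[0,0,0],[0,0,0],[0,0,0],[0,0,0],[0,0,0],[0,0,0],[0,0,0],[0,0,0],[0,0,0],[0,0,0],[0,0,0]], "fingers": [0,0,0,0,0,0,0,0,0,0,0,0,0,0,0]}}

```text
clock: 4.9
ee_pos: [0.7518, 0.0263, 0.0333]
eef_rot: [[0.978, -0.207, -0.001], [-0.207, -0.978, -0.0], [-0.001, 0.0, -1.0]]
wrist_force: [-0.7, -0.2, 1.7]
grip_width: 0.009
gripper_force: 0.0
```

>>> {"api": "play_rows", "payload": {"dp": [[-0.005,0,0],[-0.005,0,0],[-0.005,0,0],[-0.003,0,0],[-0.002,0,0],[0,0,0],[0,0,0]], "angular": [[0,0,0],[0,0,0],[0,0,0],[0,0,0],[0,0,0],[0,0,0],[0,0,0]], "fingers": [0,0,0,0,0,0,0]}}

```text
clock: 5.48
ee_pos: [0.7325, 0.031, 0.0337]
eef_rot: [[0.979, -0.206, 0.001], [-0.206, -0.979, -0.0], [0.001, 0.0, -1.0]]
wrist_force: [0.5, 0.3, 0.4]
grip_width: 0.002
gripper_force: 0.0
```

Run:
```python
from h import *
s=sense();p=s["ee_pos"];q=p[:2]-np.array([.7145,.0355]);print(p,"along",q@[.9786,-.206],"lat",q@[.206,.9786],s["wrist_force"])
print(s["eef_rot"])
im,d=snapshot("side");cv2.imwrite("pics/s2.png",cv2.resize(im[110:290,200:440,::-1],None,fx=3,fy=3))
```

```text
[0.73250184 0.03098698 0.0337477 ] along 0.018546278749981007 lat -0.0007080616291130075 [0.45245258 0.31375667 0.42809241]
[[ 9.78579858e-01 -2.05866875e-01  5.39142999e-04]
 [-2.05866830e-01 -9.78580007e-01 -1.38059207e-04]
 [ 5.56016377e-04  2.41102993e-05 -9.99999845e-01]]
```

View pics/s2.png

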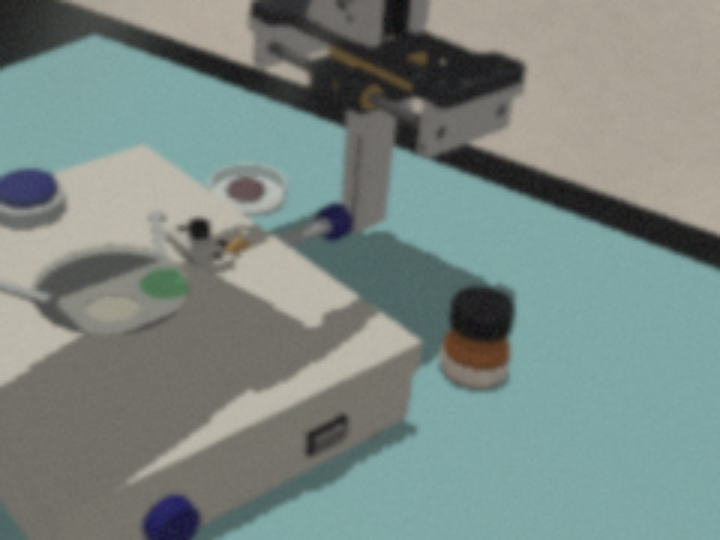

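The fingers stand square just outside the knob (crop 335,222), and the jar and dish are clear. Gentle push next, first to find contact.

>>> {"api": "play_rows", "payload": {"dp": [[-0.003,0,0],[-0.003,0,0],[-0.001,0,0],[0,0,0]], "angular": [[0,0,0],[0,0,0],[0,0,0],[0,0,0]], "fingers": [0,0,0,0]}}

```text
clock: 5.87
ee_pos: [0.7252, 0.0324, 0.0334]
eef_rot: [[0.979, -0.206, -0.0], [-0.206, -0.979, -0.0], [-0.0, 0.0, -1.0]]
wrist_force: [0.7, -0.1, 0.2]
grip_width: 0.006
gripper_force: 0.0
```

>>> {"api": "play_rows", "payload": {"dp": [[-0.001,0,0],[-0.001,0,0],[0,0,0]], "angular": [[0,0,0],[0,0,0],[0,0,0]], "fingers": [0,0,0]}}

```text
clock: 6.12
ee_pos: [0.7246, 0.0325, 0.0336]
eef_rot: [[0.979, -0.206, 0.002], [-0.206, -0.979, -0.0], [0.002, -0.0, -1.0]]
wrist_force: [2.5, -0.7, -1.5]
grip_width: 0.005
gripper_force: 1.0
```

>>> {"api": "play_rows", "payload": {"dp": [[-0.001,0,0],[-0.001,0,0],[0,0,0]], "angular": [[0,0,0],[0,0,0],[0,0,0]], "fingers": [0,0,0]}}

```text
clock: 6.37
ee_pos: [0.7228, 0.0329, 0.0336]
eef_rot: [[0.979, -0.206, 0.002], [-0.206, -0.979, -0.0], [0.002, -0.0, -1.0]]
wrist_force: [3.7, -1.3, -1.5]
grip_width: 0.007
gripper_force: 2.3
```

>>> {"api": "play_rows", "payload": {"dp": [[-0.001,0,0],[-0.001,0,0],[0,0,0]], "angular": [[0,0,0],[0,0,0],[0,0,0]], "fingers": [0,0,0]}}

```text
clock: 6.62
ee_pos: [0.72, 0.0335, 0.0336]
eef_rot: [[0.979, -0.206, 0.001], [-0.206, -0.979, -0.0], [0.001, 0.0, -1.0]]
wrist_force: [4.4, -1.8, -1.8]
grip_width: 0.008
gripper_force: 2.3
```

>>> {"api": "play_rows", "payload": {"dp": [[-0.002,0,0],[-0.002,0,0],[-0.002,0,0],[-0.002,0,0],[-0.002,0,0],[-0.002,0,0],[-0.002,0,0],[-0.002,0,0],[-0.002,0,0],[-0.002,0,0],[0,0,0]], "angular": [[0,0,0],[0,0,0],[0,0,0],[0,0,0],[0,0,0],[0,0,0],[0,0,0],[0,0,0],[0,0,0],[0,0,0],[0,0,0]], "fingers": [0,0,0,0,0,0,0,0,0,0,0]}}

```text
clock: 7.53
ee_pos: [0.702, 0.0373, 0.0336]
eef_rot: [[0.979, -0.206, 0.004], [-0.206, -0.979, -0.001], [0.004, -0.0, -1.0]]
wrist_force: [7.6, -2.1, -3.5]
grip_width: 0.008
gripper_force: 3.7
```

>>> {"api": "play_rows", "payload": {"dp": [[-0.002,0,0],[-0.002,0,0],[-0.002,0,0],[-0.002,0,0],[-0.002,0,0],[-0.002,0,0],[-0.002,0,0],[0,0,0]], "angular": [[0,0,0],[0,0,0],[0,0,0],[0,0,0],[0,0,0],[0,0,0],[0,0,0],[0,0,0]], "fingers": [0,0,0,0,0,0,0,0]}}

```text
clock: 8.2
ee_pos: [0.6876, 0.0403, 0.0339]
eef_rot: [[0.979, -0.206, 0.003], [-0.206, -0.979, -0.0], [0.003, -0.0, -1.0]]
wrist_force: [5.2, -0.8, -1.7]
grip_width: 0.008
gripper_force: 2.4
```

>>> {"api": "play_rows", "payload": {"dp": [[-0.001,0,0],[-0.001,0,0],[-0.001,0,0],[-0.001,0,0],[0,0,0],[0,0,0]], "angular": [[0,0,0],[0,0,0],[0,0,0],[0,0,0],[0,0,0],[0,0,0]], "fingers": [0,0,0,0,0,0]}}

```text
clock: 8.7
ee_pos: [0.6845, 0.041, 0.034]
eef_rot: [[0.979, -0.206, 0.004], [-0.206, -0.979, -0.001], [0.004, -0.0, -1.0]]
wrist_force: [7.2, -1.0, -1.6]
grip_width: 0.004
gripper_force: 3.6
```

```bash
cat > look.py <<'E'
from h import *
import sys
s=sense();p=s["ee_pos"];q=p[:2]-np.array([.7145,.0355]);print(p,"along",q@[.9786,-.206],"lat",q@[.206,.9786],s["wrist_force"])
ct=np.array([.542,.0715]);ex=np.array([.9786,-.206])
for c in ["scene","side"]:
    im,d=snapshot(c);H=cv2.cvtColor(im,cv2.COLOR_RGB2HSV)
    v,u=np.nonzero((d>0)&(H[:,:,0]>108)&(H[:,:,0]<135)&(H[:,:,1]>100))
    Q=deproj(c,np.c_[u,v],d[v,u]);a=(Q[:,:2]-ct)@ex;l=(Q[:,:2]-ct)@[.206,.9786]
    m=(a>.11)&(a<.2)&(abs(l)<.02)&(Q[:,2]>.03)&(Q[:,2]<.07)
    print(c,m.sum(),"knob along",np.percentile(a[m],[2,50,98]) if m.any() else None)
    x=im[110:290,200:440] if c=="side" else im[120:300,140:380]
    cv2.imwrite(f"pics/{c}_{sys.argv[1]}.png",cv2.resize(x[:,:,::-1],None,fx=3,fy=3))
E
python3 look.py a
```

```text
[0.68451402 0.04102068 0.03395318] along -0.030481543153391733 lat -0.0007745777955136334 [ 7.22955241 -1.00772142 -1.62722639]
scene 0 knob along None
side 39 knob along [0.12120876 0.12673446 0.13263786]
```

View pics/side_a.png

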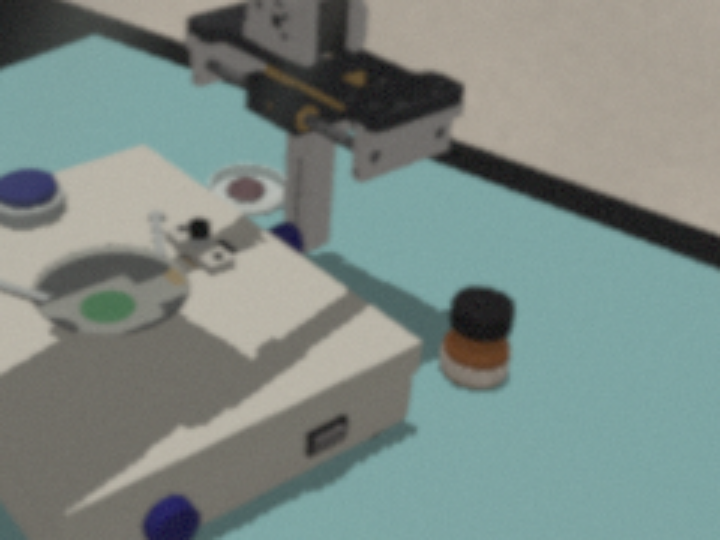

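Green filter is over the window and knob travel is about 40 mm. The force has dropped, so the ramp is passed. I'll push 4 mm more, then ease back slowly.

>>> {"api": "play_rows", "payload": {"dp": [[-0.001,0,0],[-0.001,0,0],[-0.001,0,0],[-0.001,0,0],[0,0,0],[0,0,0]], "angular": [[0,0,0],[0,0,0],[0,0,0],[0,0,0],[0,0,0],[0,0,0]], "fingers": [0,0,0,0,0,0]}}

```text
clock: 9.3
ee_pos: [0.6808, 0.0418, 0.034]
eef_rot: [[0.979, -0.206, 0.005], [-0.206, -0.979, -0.001], [0.005, -0.0, -1.0]]
wrist_force: [7.2, -2.1, -3.2]
grip_width: -0.001
gripper_force: 3.7
```

```bash
python3 look.py b
```

```text
[0.68079618 0.04183079 0.03396615] along -0.03428670002283331 lat -0.0007476763927259341 [ 7.18587774 -2.11984531 -3.2291255 ]
scene 0 knob along None
side 23 knob along [0.11946675 0.1243569  0.12852475]
```

>>> {"api": "play_rows", "payload": {"dp": [[0.0005,0,0],[0.0005,0,0],[0.0005,0,0],[0.0005,0,0],[0.0005,0,0],[0.0005,0,0],[0.0005,0,0],[0.0005,0,0],[0,0,0]], "angular": [[0,0,0],[0,0,0],[0,0,0],[0,0,0],[0,0,0],[0,0,0],[0,0,0],[0,0,0],[0,0,0]], "fingers": [0,0,0,0,0,0,0,0,0]}}

```text
clock: 10.15
ee_pos: [0.6846, 0.041, 0.0339]
eef_rot: [[0.979, -0.206, 0.004], [-0.206, -0.979, -0.001], [0.004, -0.0, -1.0]]
wrist_force: [6.9, -1.3, -2.3]
grip_width: 0.002
gripper_force: 3.5
```

>>> {"api": "play_rows", "payload": {"dp": [[0.0005,0,0],[0.0005,0,0],[0.0005,0,0],[0.0005,0,0],[0.0005,0,0],[0.0005,0,0],[0.0005,0,0],[0.0005,0,0],[0,0,0]], "angular": [[0,0,0],[0,0,0],[0,0,0],[0,0,0],[0,0,0],[0,0,0],[0,0,0],[0,0,0],[0,0,0]], "fingers": [0,0,0,0,0,0,0,0,0]}}

```text
clock: 10.9
ee_pos: [0.687, 0.0405, 0.0339]
eef_rot: [[0.979, -0.206, 0.001], [-0.206, -0.979, -0.0], [0.001, -0.0, -1.0]]
wrist_force: [5.0, -1.2, -0.7]
grip_width: 0.005
gripper_force: 2.4
```

>>> {"api": "play_rows", "payload": {"dp": [[0.0005,0,0],[0.0005,0,0],[0.0005,0,0],[0.0005,0,0],[0.0005,0,0],[0.0005,0,0],[0,0,0]], "angular": [[0,0,0],[0,0,0],[0,0,0],[0,0,0],[0,0,0],[0,0,0],[0,0,0]], "fingers": [0,0,0,0,0,0,0]}}

```text
clock: 11.48
ee_pos: [0.6879, 0.0401, 0.0327]
eef_rot: [[0.979, -0.206, -0.003], [-0.206, -0.979, 0.0], [-0.003, 0.0, -1.0]]
wrist_force: [-0.1, 0.5, 0.3]
grip_width: 0.007
gripper_force: 0.0
```

```bash
python3 look.py c
```

```text
[0.68793675 0.04011326 0.03273839] along -0.02694512491753714 lat -0.000957487861655305 [-0.05901482  0.54666491  0.32438486]
scene 0 knob along None
side 43 knob along [0.12406358 0.12966093 0.13491058]
```

View pics/side_c.png

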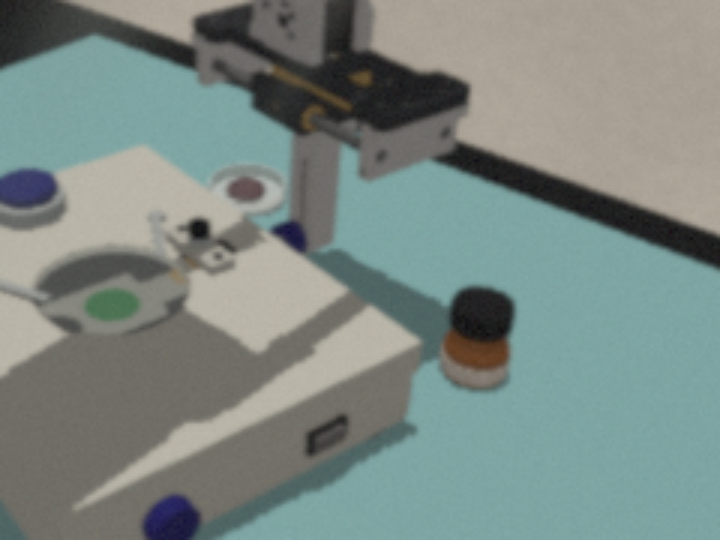

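The force fell to zero at about 38 mm travel and the filter is still over the lamp, so the slide is latched. Now I'll withdraw and lift.

>>> {"api": "play_rows", "payload": {"dp": [[0.001,0,0],[0.001,0,0],[0.002,0,0],[0.003,0,0],[0.006,0,0],[0.008,0,0],[0.01,0,0],[0.01,0,0],[0,0,0],[0,0,-0.015],[0,0,-0.02],[0,0,-0.025],[0,0,-0.025],[0,0,-0.025],[0.01,0,-0.025],[0.01,0,-0.02],[0,0,0],[0,0,0],[0,0,0]], "angular": [[0,0,0],[0,0,0],[0,0,0],[0,0,0],[0,0,0],[0,0,0],[0,0,0],[0,0,0],[0,0,0],[0,0,0],[0,0,0],[0,0,0],[0,0,0],[0,0,0],[0,0,0],[0,0,0],[0,0,0],[0,0,0],[0,0,0]], "fingers": [0,0,0,0,0,0,0,0,0,0,0,0,0,0,0,0,0,0,0]}}

```text
clock: 13.17
ee_pos: [0.7477, 0.0275, 0.1866]
eef_rot: [[0.979, -0.206, -0.004], [-0.206, -0.979, 0.0], [-0.004, 0.001, -1.0]]
wrist_force: [0.3, 0.4, -0.8]
grip_width: 0.006
gripper_force: 0.0
```

```bash
python3 look.py d
```

```text
[0.74768106 0.02753176 0.18655312] along 0.03411244068215289 lat -0.0009624249464195883 [ 0.2644402   0.38315688 -0.81642732]
scene 102 knob along [0.12764506 0.13653642 0.1402181 ]
side 50 knob along [0.12368696 0.12902444 0.13488308]
```

View pics/side_d.png

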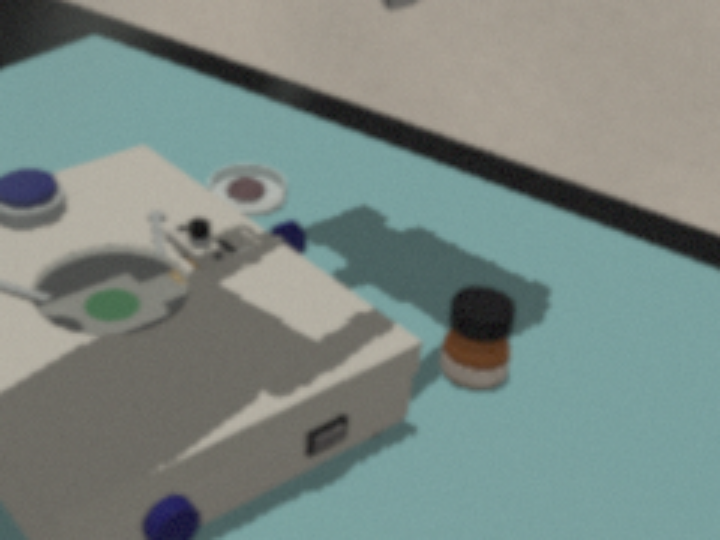

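The knob stayed in at crop (288,238). The green filter is over the lamp at (112,303), the hand is clear, and the jar and dish have not moved.

```bash
python3 -c "
from rig import *
print(hand_in())"
```

```text
the job is handed in; nothing more can be done
None
```

The green filter is over the lamp and the slide is latched on its stop pin at about 38 mm. It was eased back under the finger, the hand is clear, the jar and dish stand where they were (the eyepiece and bottle, on the far side, were not re-checked), and the job was handed in at about 13 s.

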